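# Fill the spares box and sweep it with the check bar

## Robot

A 6-joint arm with a two-finger parallel gripper is mounted at the origin on a cart in front of the work surface, level with it; the furniture and walls round the work are solid. World frame = base frame: x ahead of the robot, y to its left, z up, the work surface at z = 0. Lengths are in m, angles in degrees, forces in N, time in s.
With the tool pointing down it reaches from about 0.3 to 0.75 m from the base axis. Payload 8.5 kg.
Tool frame: the origin (TCP) lies between the finger pads; the fingertips stand 19 mm ahead of it and the grasp point (between the pads) is the TCP; z points along the fingers, y is the line along which they close (so a half turn about z gives the same grasp; the last joint's range is limited). The gripper opens to 85 mm and grips with 20 to 120 N. Pads are 22 mm wide; open, the fingers measure 114 mm over their backs; the gripper's body (76 mm by 85 mm) begins 54 mm behind the grasp point. The pads swing forward as they close: fully open they stand 13 mm farther back than shut.
Start: joints at [-87.279, 21.807, 74.336, -0, 83.858, -12.336], TCP at [0.143, -0.531, 0.25] pointing down, gripper open.
Joint ranges: [-178.18, 178.18], [-50.72, 133.34], [12.68, 142.11], [-81.47, 261.47], [9.98, 163.14], [-165.26, 165.26]. Speed limits (degrees/s): [136.94, 136.94, 180, 180, 180, 180].

## Interface

Orientations are given as a 3x3 rotation matrix whose columns are the frame's x, y, z axes.
In Python, from rig import env, optics gives the robot as it stands.
- The arm moves only by the tool arm_command, never from a script. Its argument "commands" is one flat list of numbers, 7 for each row, row after row: the closure, from -1 (fully open) to 1 (shut), so that 0 is half open, then the shift along the tool's x, y, z as a fraction of full scale, then the turn, a rotation vector about the tool's x, y, z as a fraction of full scale. A call has 1 to 12 rows; each row is the pose to reach, as a shift and turn from the pose commanded when the call began, along the tool's axes at that moment; what a row does not reach only later rows make up. Full scale, the value 1, is 500 mm for a shift and 120 degrees for a turn. A row lasts 1/12 s, in which the tool goes at most 41.7 mm and 7.16 degrees, less where a joint would pass 70% of its speed; a pose out of reach is approached as far as the arm can. A call with a number of a shift or a turn outside -1 to 1 is refused whole. A call with a gripper value outside its range is refused whole. The fingers move at their own pace and stop on an object; "newtons" is the grip in N (left out, the last holds). Time passes only in rows, so rows that repeat a pose let the fingers close. It gives the time, the measured TCP pose, the force, the opening and the grip force at its end, in the units of the state.
- env.observe(): the state, without advancing time (a new reading comes with each control period).
- optics.get_image(name): name is "scene" or "side" or "wrist"; returns a dict with "image" (384x512x3 uint8, red, green, blue), "intrinsics" (3x3 intrinsics, pixels), "k1" (the pictures are not rectified: a ray, as slopes to the right and down, at radius r is drawn at 1 + k1 r^2 times it, then the intrinsics apply), "origin" and "orientation" of the camera in the world; the wrist camera has in their place "tool_from_camera" (4x4, takes a point from camera to tool coordinates, whose origin is the TCP and whose axes are the flange's). Camera axes: x right, y down, z forward; pixel columns grow to the right and rows downward; lengths in m; the calibration is good to about 2 mm. A picture is of the moment at which its call begins: read the wrist's pose just before it. There is no depth.
- env.close_job(): hands the job in; it is judged then, once.
The state is a dict: "time_s": time; "q": joint angles; "qvel": joint speeds; "joint_efforts": joint torques, N m; "position": TCP position; "tool_rot": TCP orientation; "ft_force": force on the tool from outside, world axes, zero at the start; "wrist_torque": the same for the moment, N m; "grip_width": finger opening in m; "gripper_force": force on a finger pad.
Only numpy, scipy, OpenCV 4.12 (cv2) and the standard library are available. Lean on these libraries where they do the work, as an engineer would, in place of code of your own. Each camera call takes 0.05 s, during which the arm holds its last target. There are 200 camera calls.

## Task

Lift only the top roll off the stack of black tape standing on the bench and pack it in the blue spares box, lying flat in the bay where it does not stick up above the rim, on top of the tape roll already there. Then slide the check bar by its orange grip over the whole box to the stop at the other end, to prove that nothing protrudes. Leave the rest of the stack where it stands and everything else that is in the box in its place.

Things in the scene. Friction and masses are not known exactly. Their poses are not given: they have to be found in the camera images.
- tray: Fixed blue box, origin centre of underside, z up. 142 (x) by 234 (y) mm plus a 44 mm ledge at each y end; rim 56 mm high, walls 5, floor 4 mm. Two dividers, tops at 52 mm, make 3 bays, each 132 (x) by 72 (y) mm, centred at y = -76, 0, +76 mm. One bay holds a solder reel, one a capacitor, one a tape roll with room for another on top; which is which varies.
- check_bar (a joint): Aluminium bar straddling the box in x, 22 mm wide, 10 mm thick, 1 mm above the rim, so anything protruding blocks it. Slides along the box's -y: 0 = parked, bar centre at box y +139 mm; 0.278 m = stop, at y -139 mm. Starts at 0 to 0.012; takes about 2 N to move; stays where left.
- bar_grip (a point): Centre of the top of the check bar's orange grip: an upright block 60 mm in the box's x, 14 mm thick in the box's y, standing 23 mm above the bar, its top 90 mm above the box's underside. Pinch it across the 14 mm from above, or push it.
- roll_top: Top roll of the stack of three black tape rolls on the bench: 60 mm diameter, 19 mm high, 40 to 70 g, its core not to be relied on as a hole. Origin: centre of its underside, z up (about 41 mm above the bench at the start, as the stack stands on a 3 mm board).
- roll_mid: Middle roll of the stack, same size and origin. Must stay.
- roll_low: Lowest roll of the stack, same size and origin. Must stay.
- roll_box: The black tape roll lying flat on the floor of one bay of the box, same size and origin; the packed roll goes on top of it (together 38 mm high, the bay is 52 mm deep).
- reel: Red-flanged solder reel standing in another bay, 58 mm diameter, 46 mm high (loose wire end to 50 mm). Origin: on its underside, 9 mm off its axis. Nothing fits on top of it under the rim.
- big_cap: Blue capacitor standing in the third bay, 35 mm diameter, 46 mm high. Origin: centre of its underside. Nothing fits on top of it under the rim.
Things that resemble listed ones, but are neither listed nor needed, are in the scene too. What is shaped like the roll_top but green is not meant.

How it is judged:
By the outcome, as a careful person would: the job done as asked, in the order asked, and still so for the second after the job is handed in, with the robot touching nothing.
It also fails if it takes over 53 s, if anything falls off the work surface, if the arm or the gripper's body presses on something with over 40 N, if the wrist force passes 120 N, or if a joint passes its speed limit or range.

## Working session

There is one attempt and no reset: what is moved stays moved. The work goes in short steps, Python scripts to look and compute and a tool call to move; the robot and the scene stay as the last step left them, time stands still between calls to the robot, and variables do not carry over. Pictures are saved under pics/ and viewed, at most 10 in all, crops included, and the job is handed in when it is done.

Besides the shell and the picture viewer there is one more tool, called as name(argument=value, ...) on one line, values as JSON. arm_command: Moves the arm, as the interface text tells. Shift numbers are shares of 500 mm and turn numbers shares of 120 degrees, none past 1 either way. Its arguments: {"type":"object","properties":{"commands":{"type":"array","items":{"type":"number"}},"newtons":{"type":"number"}},"required":["commands"]}

```bash
mkdir -p pics
cat > h.py <<'E'
import numpy as np, cv2
from rig import env, optics
def grab(name):
    s=env.observe(); d=optics.get_image(name)
    if name=="wrist":
        T=np.eye(4); T[:3,:3]=np.array(s["tool_rot"]).reshape(3,3); T[:3,3]=s["position"]
        C=T@np.array(d["tool_from_camera"]); d["origin"]=C[:3,3]; d["orientation"]=C[:3,:3]
    d["origin"]=np.array(d["origin"]); d["orientation"]=np.array(d["orientation"]).reshape(3,3); d["intrinsics"]=np.array(d["intrinsics"]).reshape(3,3)
    return d
def save(d,fn): np.savez(fn,**{k:d[k] for k in("image","intrinsics","k1","origin","orientation")})
def ray(d,u,v):
    K=d["intrinsics"]; a=float(d["k1"])
    x,y=cv2.undistortPoints(np.array([[[u,v]]],float),K,np.array([a,0,0,0.]))[0,0]
    return d["orientation"]@np.array([x,y,1.])
def onz(d,u,v,z):
    r=ray(d,u,v); o=d["origin"]; return o+r*(z-o[2])/r[2]
def proj(d,p):
    p=np.atleast_2d(p); c=(p-d["origin"])@d["orientation"]; s=c[:,:2]/c[:,2:]; r2=(s**2).sum(1,keepdims=True)
    s=s*(1+float(d["k1"])*r2); K=d["intrinsics"]; return s*[K[0,0],K[1,1]]+[K[0,2],K[1,2]]
def png(d,fn,box=None,f=1):
    im=d["image"][...,::-1]
    if box: im=im[box[1]:box[3],box[0]:box[2]]
    cv2.imwrite(fn,cv2.resize(im,None,fx=f,fy=f,interpolation=cv2.INTER_CUBIC))
E
python3 - <<'E'
from h import *
ds=[grab(n) for n in("scene","side","wrist")]
for n,d in zip(("scene","side","wrist"),ds): save(d,n+"0.npz"); print(n,d["origin"],d["orientation"].round(2).tolist(),d["intrinsics"][0],d["k1"])
a=np.hstack([ds[0]["image"],ds[1]["image"]]);
cv2.imwrite("pics/side0.png",ds[1]["image"][...,::-1]);png(ds[0],"pics/scene0.png",f=1.5);png(ds[2],"pics/wrist0.png")
s=env.observe(); print(s["tool_rot"],s["time_s"])
E
```

```text
scene [-0.00392399  0.41422038  0.68007283] [[-0.68, -0.46, 0.57], [-0.73, 0.44, -0.52], [-0.01, -0.77, -0.63]] [391.02931084   0.         262.88038871] 0.029721182132989445
side [ 0.80537283 -0.92743237  0.77757437] [[0.96, 0.16, -0.24], [0.28, -0.59, 0.76], [-0.02, -0.79, -0.61]] [455.60300996   0.         250.54779833] -0.036373167882901535
wrist [ 0.20749474 -0.51521771  0.37376675] [[0.26, -0.93, -0.25], [-0.97, -0.25, -0.07], [-0.0, 0.26, -0.97]] [275.15249381   0.         257.24228946] 0.0005039902190738962
[[ 9.65668062e-01  2.59779122e-01 -3.60443145e-05]
 [ 2.59779010e-01 -9.65667496e-01  1.07428372e-03]
 [ 2.44269658e-04 -1.04676503e-03 -9.99999422e-01]] 0.15
```

View pics/scene0.png

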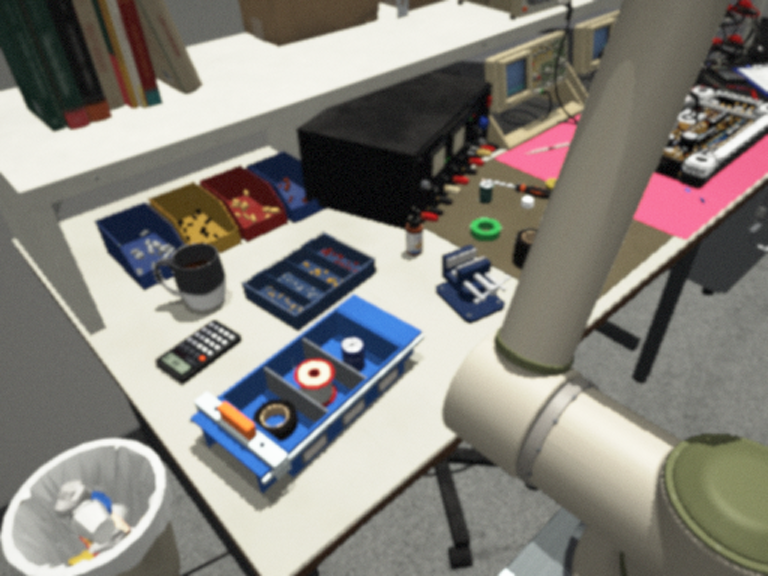

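View pics/side0.png

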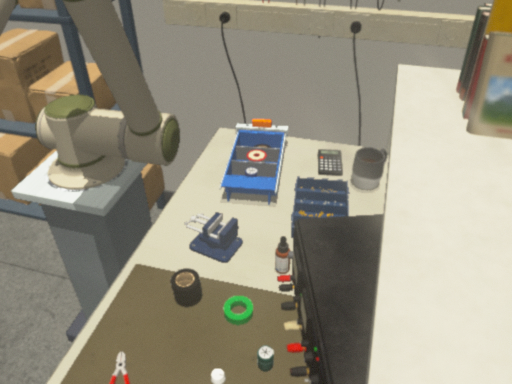

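Scene view: the box has the tape bay at (275,418), next to the bar with its orange grip at (238,420). The reel is in the middle bay at (314,376) and the capacitor in the far bay at (352,350). In the side view, the candidates for the roll are the black stack at (186,287), a green ring at (238,309), which is excluded, and a small dark bottle at (265,357), which is too small. The black stack fits the description, so I'll confirm it in a crop.

Run:
```python
from h import *
S=np.load("side0.npz");C=np.load("scene0.npz")
a=S["image"][245:345,150:283,::-1];b=C["image"][190:330,120:290,::-1]
a=cv2.resize(a,(399,300),interpolation=cv2.INTER_CUBIC);b=cv2.resize(b,(680,560),interpolation=cv2.INTER_CUBIC)
cv2.imwrite("pics/c1.png",a);cv2.imwrite("pics/c2.png",b)
print(onz(S,186,274,.06),onz(S,186,303,.0), onz(S,262,122,.09))
print(onz(C,238/1.5,420/1.5,.09),onz(C,275/1.5,418/1.5,.023),onz(C,314/1.5,376/1.5,.05))
```

```text
[ 0.4837396  -0.36194441  0.06      ] [ 4.88027088e-01 -3.89020614e-01 -1.11022302e-16] [0.48480701 0.23194971 0.09      ]
[0.46850531 0.25205871 0.09      ] [0.48979518 0.19469423 0.023     ] [0.49333242 0.12189598 0.05      ]
```

View pics/c1.png

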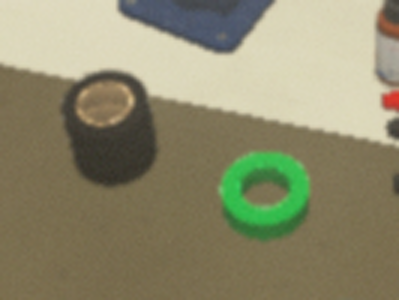

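View pics/c2.png

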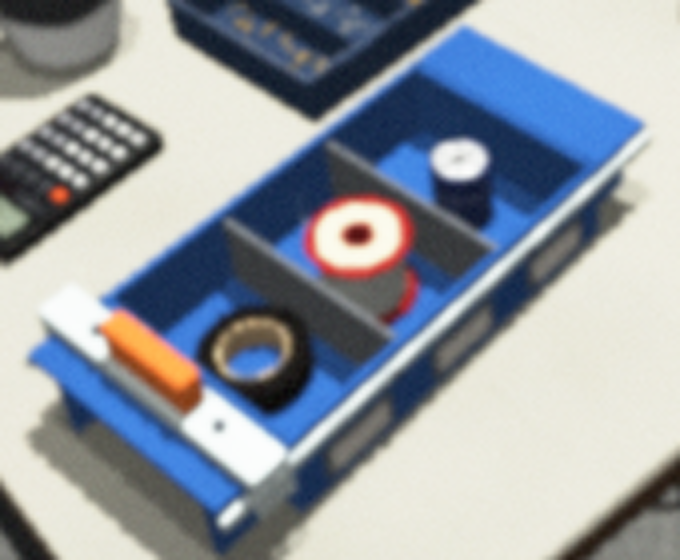

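The crop confirms a black three-roll stack, with its top core centred at about side (185,279). The green roll beside it is not meant. In the box, the tape roll is at the bar end, centred at about scene (183,277).

Run:
```python
from h import *
S=np.load("side0.npz");C=np.load("scene0.npz")
print("stack",onz(S,185.3,279,.06))
f=lambda u,v,z: onz(C,120+u/4,190+v/4,z)
for n,u,v,z in [("d1L",228,222,.052),("d1R",388,338,.052),("d2L",332,145,.052),("d2R",492,245,.052),("roll",253,350,.023),("grip top a",112,318,.09),("grip b",193,378,.09),("reel",357,235,.046),("cap",460,160,.046),("ledgeA",465,28,.056),("ledgeB",645,130,.056)]:
    print(n,f(u,v,z).round(4))
print(env.observe()["q"])
```

```text
stack [ 0.48757966 -0.37479003  0.06      ]
d1L [0.5519 0.1647 0.052 ]
d1R [0.4302 0.1496 0.052 ]
d2L [0.5611 0.0891 0.052 ]
d2R [0.4411 0.0718 0.052 ]
roll [0.4924 0.1931 0.023 ]
grip top a [0.5041 0.2539 0.09  ]
grip b [0.4474 0.2446 0.09  ]
reel [0.501  0.1169 0.046 ]
cap [0.5064 0.0403 0.046 ]
ledgeA [ 0.5841 -0.0286  0.056 ]
ledgeB [ 0.4442 -0.0456  0.056 ]
[-8.72781344e+01  2.18317647e+01  7.43711788e+01  8.65063671e-04
  8.38586371e+01 -1.23351849e+01]
```

arm_command(commands=[-1, 0.585, 0.481, 0.1, 0, 0, -0.688, -1, 0.585, 0.481, 0.1, 0, 0, -0.688, -1, 0.585, 0.481, 0.1, 0, 0, -0.688, -1, 0.585, 0.481, 0.1, 0, 0, -0.688, -1, 0.585, 0.481, 0.1, 0, 0, -0.688, -1, 0.585, 0.481, 0.1, 0, 0, -0.688, -1, 0.585, 0.481, 0.1, 0, 0, -0.688, -1, 0.585, 0.481, 0.1, 0, 0, -0.688, -1, 0.585, 0.481, 0.1, 0, 0, -0.688, -1, 0.585, 0.481, 0.1, 0, 0, -0.688, -1, 0.585, 0.481, 0.1, 0, 0, -0.688, -1, 0.585, 0.481, 0.1, 0, 0, -0.688], newtons=40)

```text
time_s: 1.15
position: [0.4815, -0.6767, 0.1931]
tool_rot: [[-0.14, 0.99, 0.003], [0.99, 0.14, -0.003], [-0.004, 0.002, -1.0]]
ft_force: [-0.7, 0.0, 0.0]
grip_width: 0.0856
gripper_force: 0.0
```

arm_command(commands=[-1, 0, 0, 0, 0, 0, 0, -1, 0, 0, 0, 0, 0, 0, -1, 0, 0, 0, 0, 0, 0])

```text
time_s: 1.4
position: [0.4805, -0.6774, 0.1958]
tool_rot: [[-0.13, 0.991, 0.005], [0.991, 0.13, -0.007], [-0.007, 0.004, -1.0]]
ft_force: [0.9, 0.3, -0.0]
grip_width: 0.0851
gripper_force: 0.0
```

Run:
```python
from h import *
d=grab("wrist"); save(d,"wrist1.npz"); png(d,"pics/w1.png",f=1.5)
s=env.observe(); print(s["position"],np.round(s["tool_rot"],4),s["q"],s["time_s"],np.abs(s["qvel"]).max())
```

```text
[ 0.48050967 -0.67740221  0.19587109] [[-0.1305  0.9914  0.0048]
 [ 0.9914  0.1306 -0.0067]
 [-0.0073  0.0039 -1.    ]] [-6.28035384e+01  5.79157649e+01  1.27464037e+01  7.23036327e-02
  1.08871347e+02 -7.02805953e+01] 1.45 0.43585625901786607
```

View pics/w1.png

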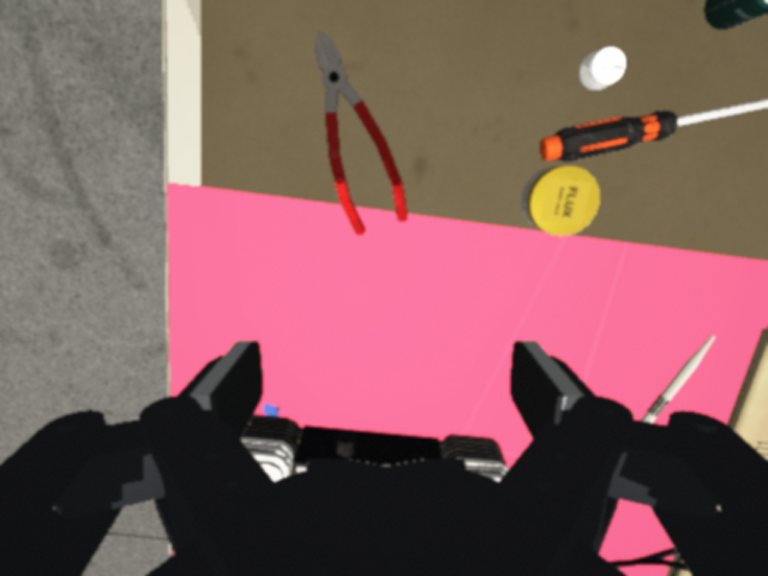

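The picture shows no stack: a sign slip in y sent the tool the wrong way, over the pink mat. It stayed clear of everything. I'll move back towards the stack.

arm_command(commands=[-1, 0.5, 0.093, 0, 0, 0, 0, -1, 0.5, 0.093, 0, 0, 0, 0, -1, 0.5, 0.093, 0, 0, 0, 0, -1, 0.5, 0.093, 0, 0, 0, 0, -1, 0.5, 0.093, 0, 0, 0, 0, -1, 0.5, 0.093, 0, 0, 0, 0, -1, 0.5, 0.093, 0, 0, 0, 0, -1, 0.5, 0.093, 0, 0, 0, 0, -1, 0.5, 0.093, 0, 0, 0, 0, -1, 0.5, 0.093, 0, 0, 0, 0, -1, 0.5, 0.093, 0, 0, 0, 0])

```text
time_s: 2.37
position: [0.4933, -0.4249, 0.1938]
tool_rot: [[-0.131, 0.991, 0.005], [0.991, 0.131, -0.007], [-0.007, 0.004, -1.0]]
ft_force: [0.1, -0.5, 0.6]
grip_width: 0.0851
gripper_force: 0.0
```

Run:
```python
from h import *
d=grab("wrist"); save(d,"wrist2.npz"); png(d,"pics/w2.png",f=1.5)
s=env.observe(); print(s["position"],np.round(s["tool_rot"],4),s["q"],s["time_s"],np.abs(s["qvel"]).max())
print(proj(d,[[.4876,-.375,.06],[.5176,-.375,.06],[.4576,-.375,.06],[.4876,-.345,.06]])*1.5)
```

```text
[ 0.4932948  -0.42473092  0.19372833] [[-0.1308  0.9914  0.0045]
 [ 0.9914  0.1308 -0.0066]
 [-0.0072  0.0036 -1.    ]] [-5.11144011e+01  3.41613170e+01  6.23826563e+01 -3.65710706e-02
  8.29961159e+01 -5.86255485e+01] 2.4167 0.30565061423200923
[[385.25925997 188.80543814]
 [433.76579466 195.26490144]
 [336.30258047 182.28474985]
 [391.81442962 137.40380184]]
```

View pics/w2.png

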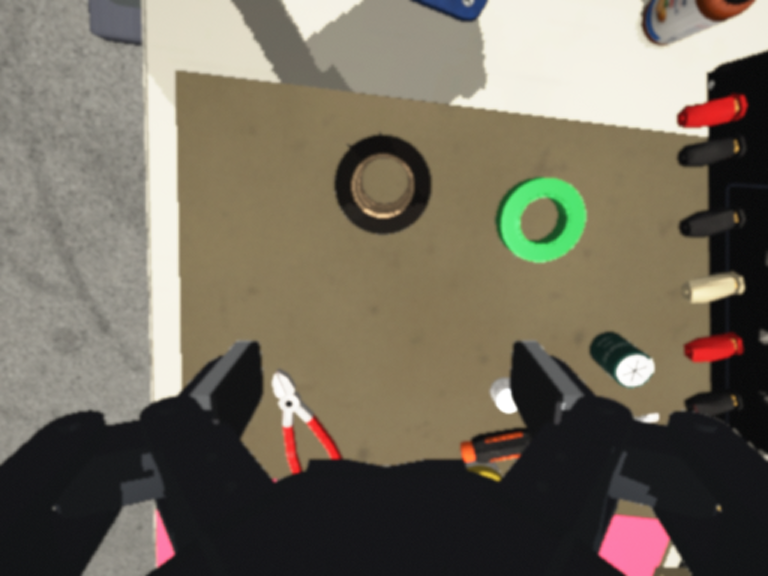

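The stack top is centred at (383,184), about 3 mm from the prediction. The green roll at (541,220) is excluded. I'll go above the stack and descend.

arm_command(commands=[-1, 0.108, -0.001, 0.0, 0.0017, 0.0034, 0, -1, 0.108, -0.001, 0.0, 0.0017, 0.0034, 0, -1, 0.108, -0.001, 0.06, 0.0017, 0.0034, 0, -1, 0.108, -0.001, 0.12, 0.0017, 0.0034, 0, -1, 0.108, -0.001, 0.16, 0.0017, 0.0034, 0, -1, 0.108, -0.001, 0.19, 0.0017, 0.0034, 0, -1, 0.108, -0.001, 0.22, 0.0017, 0.0034, 0, -1, 0.108, -0.001, 0.24, 0.0017, 0.0034, 0, -1, 0.108, -0.001, 0.25, 0.0017, 0.0034, 0, -1, 0.108, -0.001, 0.26, 0.0017, 0.0034, 0, -1, 0.108, -0.001, 0.265, 0.0017, 0.0034, 0, -1, 0.108, -0.001, 0.265, 0.0017, 0.0034, 0])

```text
time_s: 3.42
position: [0.4867, -0.371, 0.0613]
tool_rot: [[-0.132, 0.991, 0.0], [0.991, 0.132, -0.0], [-0.0, 0.0, -1.0]]
ft_force: [0.3, 0.6, -0.6]
grip_width: 0.0853
gripper_force: 0.0
```

Run:
```python
from h import *
a=grab("wrist");b=grab("side"); save(a,"wrist3.npz")
A=cv2.resize(a["image"],(480,360));B=cv2.resize(b["image"][245:335,140:220],(320,360),interpolation=cv2.INTER_CUBIC)
cv2.imwrite("pics/w3.png",np.hstack([A,B])[...,::-1])
s=env.observe(); print(s["position"],np.round(s["tool_rot"],4),s["ft_force"])
```

```text
[ 0.48683347 -0.37103506  0.06186395] [[-1.325e-01  9.912e-01  1.000e-03]
 [ 9.912e-01  1.325e-01 -8.000e-04]
 [-1.000e-03  9.000e-04 -1.000e+00]] [ 0.05530541 -0.77477278 -0.65198687]
```

View pics/w3.png

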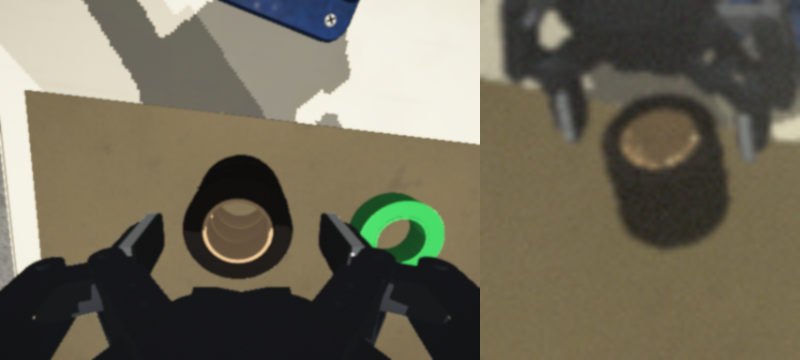

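The wrist view shows the stack top at (238,230), centred between the fingers. The side view shows fingertips at (573,140) and (748,160), either side of the top roll. I'll work out the tip height.

Run:
```python
from h import *
S=np.load("side0.npz");o=S["origin"]
for u,v,y in [(163.3,280,-.377),(207,285,-.365),(185.3,279,-.372)]:
    r=ray(S,u,v); print((o+r*(y-o[1])/r[1]).round(4))
W=np.load("wrist3.npz"); print(onz(W,238*512/480,230*512/480,.06))
```

```text
[ 0.4367 -0.377   0.0435]
[ 0.5299 -0.365   0.0436]
[ 0.486  -0.372   0.0564]
[ 0.48567281 -0.37167138  0.06      ]
```

arm_command(commands=[1, 0, 0, 0, 0, 0, 0, 1, 0, 0, 0, 0, 0, 0, 1, 0, 0, 0, 0, 0, 0, 1, 0, 0, 0, 0, 0, 0, 1, 0, 0, 0, 0, 0, 0, 1, 0, 0, 0, 0, 0, 0, 1, 0, 0, 0, 0, 0, 0, 1, 0, 0, 0, 0, 0, 0, 1, 0, 0, 0, 0, 0, 0, 1, 0, 0, 0, 0, 0, 0], newtons=40)

```text
time_s: 4.35
position: [0.4868, -0.371, 0.0622]
tool_rot: [[-0.133, 0.991, 0.001], [0.991, 0.133, -0.001], [-0.001, 0.001, -1.0]]
ft_force: [-1.3, 1.5, 5.7]
grip_width: 0.058
gripper_force: 43.1
```

arm_command(commands=[1, 0, 0, -0.01, 0, 0, 0, 1, 0, 0, -0.02, 0, 0, 0, 1, 0, 0, -0.03, 0, 0, 0, 1, 0, 0, -0.04, 0, 0, 0, 1, 0, 0, -0.06, 0, 0, 0, 1, 0, 0, -0.09, 0, 0, 0, 1, 0, 0, -0.12, 0, 0, 0, 1, 0, 0, -0.15, 0, 0, 0, 1, 0, 0, -0.18, 0, 0, 0, 1, 0, 0, -0.2, 0, 0, 0, 1, 0, 0, -0.2, 0, 0, 0, 1, 0, 0, -0.2, 0, 0, 0])

```text
time_s: 5.35
position: [0.4866, -0.3708, 0.1615]
tool_rot: [[-0.133, 0.991, 0.001], [0.991, 0.133, -0.001], [-0.001, 0.001, -1.0]]
ft_force: [-0.1, 0.2, -0.8]
grip_width: 0.058
gripper_force: 42.9
```

Run:
```python
from h import *
a=grab("wrist");b=grab("side"); save(a,"wrist4.npz"); save(b,"side4.npz")
A=cv2.resize(a["image"],(480,360));B=cv2.resize(b["image"][220:310,140:220],(320,360),interpolation=cv2.INTER_CUBIC)
cv2.imwrite("pics/w4.png",np.hstack([A,B])[...,::-1])
s=env.observe(); print(s["position"],np.round(s["tool_rot"],4),s["ft_force"],s["q"])
```

```text
[ 0.48629987 -0.37048659  0.16037521] [[-1.325e-01  9.912e-01 -9.000e-04]
 [ 9.912e-01  1.325e-01  1.200e-03]
 [ 1.300e-03 -7.000e-04 -1.000e+00]] [ 0.10878199  1.07288065 -0.29828204] [-4.83863033e+01  3.21223290e+01  7.21133976e+01  8.65810633e-03
  7.58473340e+01 -5.60035051e+01]
```

View pics/w4.png

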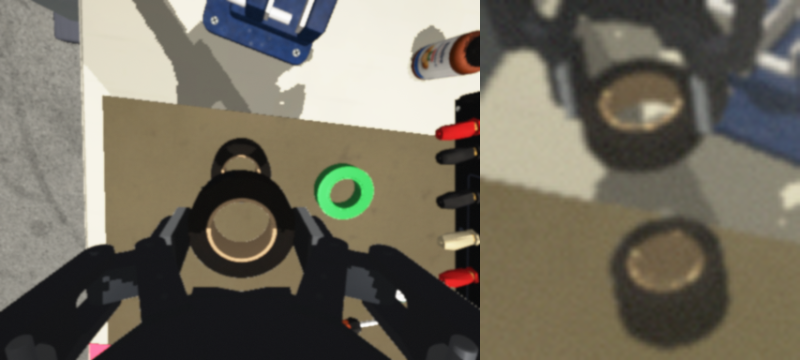

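One roll is held level. The remaining two-roll stack is where it was, at (664,258) in the side crop. I'll carry the roll to just short of the tape bay, high over the vise.

arm_command(commands=[1, 0, 0, -0.06, 0, 0, 0, 1, 0.05, 0.008, -0.12, 0, 0, 0, 1, 0.12, 0.02, -0.13, 0, 0, 0, 1, 0.2, 0.03, -0.13, 0, 0, 0, 1, 0.28, 0.044, -0.13, 0, 0, 0, 1, 0.36, 0.057, -0.13, 0, 0, 0, 1, 0.44, 0.07, -0.13, 0, 0, 0, 1, 0.52, 0.083, -0.13, 0, 0, 0, 1, 0.6, 0.096, -0.13, 0, 0, 0, 1, 0.68, 0.109, -0.13, 0, 0, 0, 1, 0.74, 0.119, -0.13, 0, 0, 0, 1, 0.78, 0.125, -0.13, 0, 0, 0])

```text
time_s: 6.45
position: [0.4961, 0.027, 0.2255]
tool_rot: [[-0.135, 0.991, -0.001], [0.991, 0.135, 0.001], [0.001, -0.001, -1.0]]
ft_force: [-0.0, 0.2, -0.0]
grip_width: 0.0577
gripper_force: 43.3
```

arm_command(commands=[1, 0.04, 0.006, 0, 0, 0, 0, 1, 0.08, 0.013, 0, 0, 0, 0, 1, 0.12, 0.02, 0, 0, 0, 0, 1, 0.16, 0.026, 0, 0, 0, 0, 1, 0.19, 0.031, 0, 0, 0, 0, 1, 0.2, 0.032, 0, 0, 0, 0, 1, 0.2, 0.032, 0, 0, 0, 0, 1, 0.2, 0.032, 0, 0, 0, 0])

```text
time_s: 7.12
position: [0.4993, 0.1249, 0.2258]
tool_rot: [[-0.133, 0.991, -0.001], [0.991, 0.133, -0.0], [-0.0, -0.001, -1.0]]
ft_force: [-0.6, -0.1, -0.2]
grip_width: 0.0579
gripper_force: 43.3
```

Run:
```python
from h import *
a=grab("wrist"); save(a,"wrist5.npz"); png(a,"pics/w5.png",f=1.5)
s=env.observe(); print(s["position"],np.round(s["tool_rot"],4),s["ft_force"],s["q"],s["grip_width"])
print(proj(a,[[.4924,.1931,.023],[.491,.157,.052],[.501,.0805,.052],[.476,.249,.09]])*1.5)
```

```text
[0.49940708 0.1245935  0.22592629] [[-1.321e-01  9.912e-01 -4.000e-04]
 [ 9.912e-01  1.321e-01 -4.000e-04]
 [-3.000e-04 -4.000e-04 -1.000e+00]] [-0.44628143 -0.89027749 -1.08085807] [ 8.21902234e-01  1.94342499e+01  8.22966844e+01 -2.03678110e-02
  7.82918874e+01 -6.76223713e+00] 0.05807050523647227
[[387.94432202 160.56319165]
 [379.48902431 211.74106037]
 [379.69582917 313.26265364]
 [372.93753175  53.75540836]]
```

View pics/w5.png

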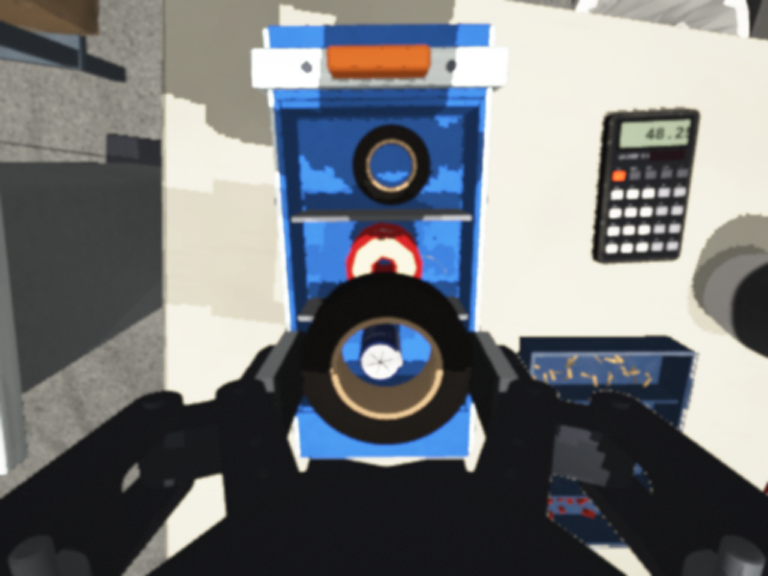

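The picture shows the box square to the tool. The tape roll is at (392,163), the divider at row 217, the orange grip at (379,60) and the held roll at (386,358). I'll compute positions.

Run:
```python
from h import *
W=np.load("wrist5.npz"); s=env.observe(); R=np.array(s["tool_rot"]); p=np.array(s["position"])
f=lambda u,v,z: onz(W,u/1.5,v/1.5,z)
rb=f(392,163.5,.023); d1a=f(294,218,.052); d1b=f(470,217,.052)
wl=f(280,150,.056); wr=f(487,150,.056)
print("rb",rb,"d1",d1a,d1b,(d1a+d1b)/2,"rimmid",(wl+wr)/2,np.linalg.norm(wr-wl), "cap",f(381,362,.05))
# held roll top: grip fiducials
for z in (.2,.215,.22,.225): q=f(386,358,z); print(z,R.T@(q-p), np.linalg.norm(f(300,358,z)-f(472,358,z)))
for u,v,z in [(330,45,.09),(430,45,.09),(379,68,.09)]: print("grip",f(u,v,z))
print("move to rb", R.T@(rb-p))
```

```text
rb [0.49575322 0.19137155 0.023     ] d1 [0.43062223 0.14447197 0.052     ] [0.55595563 0.16183973 0.052     ] [0.49328893 0.15315585 0.052     ] rimmid [0.48838479 0.19914164 0.056     ] 0.14078782341452303 cap [0.50735478 0.03905273 0.05      ]
0.2 [-0.00862166  0.00061925  0.0259286 ] 0.06826167869272377
0.215 [-0.00125344  0.00061682  0.0109264 ] 0.061423794487703486
0.22 [0.00120263 0.00061601 0.00592567] 0.05914449975269672
0.225 [0.00365871 0.0006152  0.00092493] 0.056865205017689956
grip [0.45138512 0.25024075 0.09      ]
grip [0.50742552 0.25767481 0.09      ]
grip [0.480352 0.242147 0.09    ]
move to rb [0.06673638 0.00528501 0.20290408]
```

arm_command(commands=[1, 0.07, 0.003, 0, 0, 0, 0, 1, 0.134, 0.005, 0, 0, 0, 0, 1, 0.134, 0.005, 0.04, 0, 0, 0, 1, 0.134, 0.005, 0.09, 0, 0, 0, 1, 0.134, 0.005, 0.14, 0, 0, 0, 1, 0.134, 0.005, 0.18, 0, 0, 0, 1, 0.134, 0.005, 0.22, 0, 0, 0, 1, 0.134, 0.005, 0.25, 0, 0, 0, 1, 0.134, 0.005, 0.27, 0, 0, 0, 1, 0.134, 0.005, 0.28, 0, 0, 0, 1, 0.134, 0.005, 0.28, 0, 0, 0])

```text
time_s: 8.08
position: [0.493, 0.1915, 0.0856]
tool_rot: [[-0.132, 0.991, -0.001], [0.991, 0.132, -0.0], [-0.0, -0.001, -1.0]]
ft_force: [0.4, -0.7, -0.5]
grip_width: 0.0579
gripper_force: 43.3
```

Run:
```python
from h import *
a=grab("wrist"); b=grab("scene"); save(a,"wrist6.npz"); save(b,"scene6.npz")
A=cv2.resize(a["image"],(480,360));B=cv2.resize(b["image"][230:320,140:220],(320,360),interpolation=cv2.INTER_CUBIC)
cv2.imwrite("pics/w6.png",np.hstack([A,B])[...,::-1])
s=env.observe(); print(s["position"],np.round(s["tool_rot"],4),s["ft_force"])
```

```text
[0.49354727 0.19181124 0.08688759] [[-1.322e-01  9.912e-01  1.400e-03]
 [ 9.912e-01  1.322e-01  0.000e+00]
 [-2.000e-04  1.400e-03 -1.000e+00]] [ 0.21057365  0.21454906 -0.14288553]
```

View pics/w6.png

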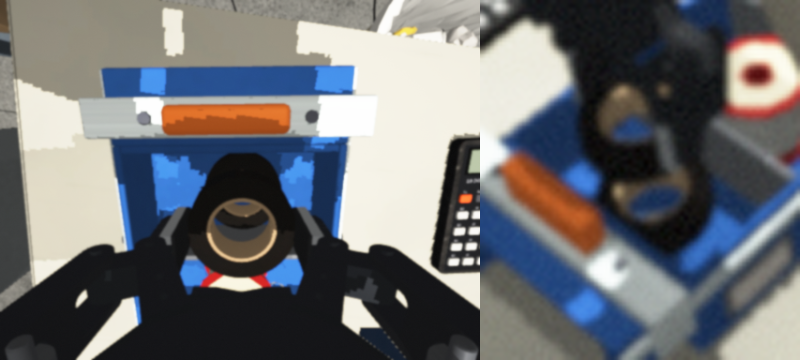

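This view shows the roll centred over the lower roll, clear of the divider and the bar. It was my tenth picture, so I'll go by numbers from here. Descending in small steps and watching the force.

arm_command(commands=[1, 0, 0, 0.02, 0, 0, 0, 1, 0, 0, 0.04, 0, 0, 0, 1, 0, 0, 0.054, 0, 0, 0, 1, 0, 0, 0.062, 0, 0, 0, 1, 0, 0, 0.066, 0, 0, 0, 1, 0, 0, 0.068, 0, 0, 0, 1, 0, 0, 0.07, 0, 0, 0, 1, 0, 0, 0.07, 0, 0, 0])

```text
time_s: 8.85
position: [0.4932, 0.1921, 0.0513]
tool_rot: [[-0.133, 0.991, 0.001], [0.991, 0.133, -0.0], [-0.0, 0.001, -1.0]]
ft_force: [-0.5, -0.6, -0.9]
grip_width: 0.058
gripper_force: 43.3
```

arm_command(commands=[1, 0, 0, 0.002, 0, 0, 0, 1, 0, 0, 0.004, 0, 0, 0, 1, 0, 0, 0.004, 0, 0, 0])

```text
time_s: 9.1
position: [0.4931, 0.192, 0.0492]
tool_rot: [[-0.133, 0.991, 0.0], [0.991, 0.133, -0.0], [-0.0, 0.0, -1.0]]
ft_force: [0.2, -0.7, -1.6]
grip_width: 0.0579
gripper_force: 43.3
```

arm_command(commands=[1, 0, 0, 0.002, 0, 0, 0, 1, 0, 0, 0.004, 0, 0, 0, 1, 0, 0, 0.004, 0, 0, 0])

```text
time_s: 9.35
position: [0.493, 0.192, 0.0471]
tool_rot: [[-0.133, 0.991, 0.0], [0.991, 0.133, -0.0], [-0.0, 0.0, -1.0]]
ft_force: [0.0, 0.0, -2.0]
grip_width: 0.0579
gripper_force: 43.3
```

arm_command(commands=[1, 0, 0, 0.002, 0, 0, 0, 1, 0, 0, 0.003, 0, 0, 0, 1, 0, 0, 0.003, 0, 0, 0])

```text
time_s: 9.6
position: [0.493, 0.192, 0.0456]
tool_rot: [[-0.133, 0.991, 0.0], [0.991, 0.133, -0.0], [-0.0, 0.0, -1.0]]
ft_force: [1.2, 0.9, -0.3]
grip_width: 0.0581
gripper_force: 43.3
```

arm_command(commands=[1, 0, 0, 0.002, 0, 0, 0, 1, 0, 0, 0.003, 0, 0, 0, 1, 0, 0, 0.003, 0, 0, 0])

```text
time_s: 9.85
position: [0.4932, 0.1921, 0.0447]
tool_rot: [[-0.133, 0.991, 0.001], [0.991, 0.133, 0.0], [0.0, 0.001, -1.0]]
ft_force: [-1.2, 0.7, 5.6]
grip_width: 0.0577
gripper_force: 43.8
```

Contact is at z 0.0447, as expected. Opening partway and withdrawing.

arm_command(commands=[0.2, 0, 0, 0, 0, 0, 0, -0.62, 0, 0, 0, 0, 0, 0, -0.62, 0, 0, 0, 0, 0, 0, -0.62, 0, 0, 0, 0, 0, 0, -0.62, 0, 0, 0, 0, 0, 0, -0.62, 0, 0, 0, 0, 0, 0])

```text
time_s: 10.35
position: [0.4931, 0.192, 0.0442]
tool_rot: [[-0.133, 0.991, 0.0], [0.991, 0.133, -0.0], [-0.0, 0.0, -1.0]]
ft_force: [-0.3, 0.1, 0.1]
grip_width: 0.0696
gripper_force: 0.0
```

arm_command(commands=[-0.62, 0, 0, -0.01, 0, 0, 0, -0.62, 0, 0, -0.03, 0, 0, 0, -0.62, 0, 0, -0.07, 0, 0, 0, -0.62, 0, 0, -0.14, 0, 0, 0, -0.62, 0, 0, -0.21, 0, 0, 0, -0.62, 0, 0, -0.28, 0, 0, 0, -0.62, -0.1, 0, -0.34, 0, 0, 0, -0.62, -0.14, 0, -0.36, 0, 0, 0, -0.62, -0.14, 0, -0.36, 0, 0, 0, -0.62, -0.14, 0, -0.36, 0, 0, 0])

```text
time_s: 11.18
position: [0.5027, 0.1215, 0.226]
tool_rot: [[-0.13, 0.992, 0.003], [0.992, 0.13, 0.0], [-0.0, 0.003, -1.0]]
ft_force: [-0.4, 0.4, -1.1]
grip_width: 0.0695
gripper_force: 0.0
```

Run:
```python
from h import *
a=grab("wrist"); save(a,"wrist7.npz"); s=env.observe(); print(s["position"],np.round(s["tool_rot"],3).tolist(),s["ft_force"],s["time_s"])
im=a["image"]; g=im.max(2)
# dark blob in bay ahead
m=((g<70)).astype(np.uint8); c=proj(a,[[.494,.192,.042]])[0]; print("exp",c)
x0,y0=int(c[0])-45,int(c[1])-45; sub=m[max(0,y0):y0+90,x0:x0+90]; 
n,l,st,ce=cv2.connectedComponentsWithStats(sub)
for i in range(1,n):
    if st[i,4]>150:
        b=st[i]; u=b[0]+b[2]/2+x0; v=b[1]+b[3]/2+max(0,y0); L=onz(a,u-b[2]/2,v,.042);Rr=onz(a,u+b[2]/2,v,.042)
        T=onz(a,u,v-b[3]/2,.042);B=onz(a,u,v+b[3]/2,.042)
        print(b,onz(a,u,v,.042),np.linalg.norm(Rr-L),np.linalg.norm(T-B))
hsv=cv2.cvtColor(im,cv2.COLOR_RGB2HSV); o=((hsv[...,0]>5)&(hsv[...,0]<18)&(hsv[...,1]>180)&(hsv[...,2]>90)).astype(np.uint8)
n,l,st,ce=cv2.connectedComponentsWithStats(o)
for i in range(1,n):
    if st[i,4]>100: b=st[i]; print("or",b,onz(a,*ce[i],.085),onz(a,b[0]+b[2]/2,b[1],.09),onz(a,b[0]+b[2]/2,b[1]+b[3],.068))
for p in range(int(c[1])-40,int(c[1])+40,5): print(p,g[p,int(c[0])-50:int(c[0])+50:4].tolist())
```

```text
[0.50212222 0.12240036 0.22492284] [[-0.131, 0.991, 0.001], [0.991, 0.131, 0.0], [0.0, 0.001, -1.0]] [-0.13796546  0.07916338  0.67216641] 11.2333
exp [256.48437315 104.36346933]
[   0   19   90   62 1529] [0.49409649 0.18717409 0.042     ] 0.09707181969065318 0.06448645181731655
or [ 214   26   68   21 1315] [0.47904058 0.24684025 0.085     ] [0.47881875 0.25314883 0.09      ] [0.47959868 0.24142886 0.068     ]
64 [232, 206, 132, 133, 134, 131, 132, 133, 134, 134, 135, 135, 133, 134, 137, 138, 138, 140, 138, 137, 138, 138, 147, 238, 239]
69 [111, 106, 76, 76, 76, 76, 76, 75, 76, 75, 75, 75, 76, 75, 77, 76, 76, 76, 77, 78, 78, 80, 109, 112, 112]
74 [89, 92, 90, 90, 93, 92, 93, 97, 93, 94, 97, 94, 93, 96, 96, 112, 101, 99, 115, 102, 115, 215, 209, 204, 216]
79 [146, 150, 151, 147, 146, 146, 147, 146, 148, 140, 86, 32, 23, 22, 33, 83, 138, 145, 146, 146, 148, 235, 240, 239, 225]
84 [149, 148, 150, 148, 146, 146, 147, 146, 52, 22, 21, 22, 22, 22, 22, 23, 23, 76, 144, 146, 148, 158, 172, 172, 147]
89 [148, 147, 149, 149, 148, 148, 148, 84, 21, 22, 28, 92, 134, 131, 101, 34, 22, 21, 61, 1
[... 542 characters left out ...]
47, 144, 152, 143, 21, 27, 133, 131, 145, 143, 145, 144, 141, 104, 35, 22, 67, 148, 146, 163, 242, 238]
119 [241, 241, 242, 236, 182, 148, 234, 31, 22, 41, 132, 114, 141, 142, 134, 107, 66, 24, 23, 228, 152, 228, 235, 241, 241]
124 [239, 227, 230, 240, 232, 211, 227, 153, 29, 30, 25, 54, 94, 98, 82, 38, 36, 33, 154, 192, 226, 212, 182, 227, 224]
129 [101, 101, 101, 101, 104, 102, 101, 102, 96, 36, 33, 33, 33, 32, 32, 31, 34, 117, 142, 146, 146, 145, 146, 145, 139]
134 [100, 101, 100, 101, 102, 100, 100, 100, 102, 102, 93, 66, 48, 45, 62, 88, 98, 100, 128, 134, 140, 138, 138, 140, 145]
139 [68, 68, 68, 69, 70, 70, 71, 72, 74, 75, 77, 78, 80, 82, 83, 89, 91, 91, 94, 96, 99, 102, 120, 122, 124]
```

The roll sits centred on the lower roll, with a clean circle of about 53 px at (257,105). The grip centre is at about (0.4795, 0.247). I'll turn 90° above it to pinch across its 14 mm.

arm_command(commands=[-0.8, 0.06, -0.003, 0, 0, 0, -0.05, -0.8, 0.12, -0.006, 0, 0, 0, -0.11, -0.8, 0.18, -0.009, 0, 0, 0, -0.17, -0.8, 0.249, -0.012, 0, 0, 0, -0.23, -0.8, 0.249, -0.012, 0, 0, 0, -0.29, -0.8, 0.249, -0.012, 0, 0, 0, -0.35, -0.8, 0.249, -0.012, 0, 0, 0, -0.41, -0.8, 0.249, -0.012, 0, 0, 0, -0.47, -0.8, 0.249, -0.012, 0, 0, 0, -0.53, -0.8, 0.249, -0.012, 0, 0, 0, -0.59, -0.8, 0.249, -0.012, 0.05, 0, 0, -0.65, -0.8, 0.249, -0.012, 0.1, 0, 0, -0.7])

```text
time_s: 12.23
position: [0.4795, 0.2464, 0.174]
tool_rot: [[-0.999, -0.036, 0.002], [-0.036, 0.999, 0.001], [-0.002, 0.0, -1.0]]
ft_force: [0.6, 0.4, -0.7]
grip_width: 0.0767
gripper_force: 0.0
```

arm_command(commands=[-0.8, 0, 0, 0.04, 0, 0, -0.05, -0.8, 0, 0, 0.04, 0, 0, -0.05, -0.8, 0, 0, 0.04, 0, 0, -0.05, -0.8, 0, 0, 0.04, 0, 0, -0.05])

```text
time_s: 12.57
position: [0.4801, 0.2459, 0.1552]
tool_rot: [[-0.991, -0.13, 0.001], [-0.13, 0.991, 0.0], [-0.001, 0.0, -1.0]]
ft_force: [-0.0, -0.1, 0.2]
grip_width: 0.0765
gripper_force: 0.0
```

Run:
```python
from h import *
s=env.observe(); R=np.array(s["tool_rot"]); print(s["position"],R.round(4).tolist(),s["ft_force"],s["q"],s["time_s"])
for n,d in (("scene",grab("scene")),("wrist",grab("wrist"))):
    hsv=cv2.cvtColor(d["image"],cv2.COLOR_RGB2HSV); o=((hsv[...,0]>5)&(hsv[...,0]<18)&(hsv[...,1]>180)&(hsv[...,2]>90)).astype(np.uint8)
    k,l,st,ce=cv2.connectedComponentsWithStats(o)
    for i in range(1,k):
        if st[i,4]>150:
            print(n,st[i],onz(d,*ce[i],.088)); c=cv2.minAreaRect(np.argwhere(l==i)[:,::-1].astype(np.float32))
            for u,v in cv2.boxPoints(c): print("  ",onz(d,u,v,.09).round(4))
```

```text
[0.4800715  0.24591696 0.15522391] [[-0.9915, -0.1303, 0.0014], [-0.1303, 0.9915, 0.0003], [-0.0014, 0.0001, -1.0]] [-0.02102018 -0.12290634  0.17375595] [ 1.45430259e+01  2.58251527e+01  8.47738051e+01 -2.99760862e-03
  6.93212186e+01 -8.29419512e+01] 12.5667
scene [147 271  22  21 195] [0.46923764 0.25310682 0.088     ]
   [0.4961 0.2661 0.09  ]
   [0.5038 0.2511 0.09  ]
   [0.4417 0.2414 0.09  ]
   [0.4354 0.256  0.09  ]
wrist [ 254  159   17   78 1081] [0.47830533 0.24797932 0.088     ]
   [0.4481 0.2377 0.09  ]
   [0.4467 0.2487 0.09  ]
   [0.5046 0.257  0.09  ]
   [0.5061 0.2451 0.09  ]
```

arm_command(commands=[-0.8, 0, 0, 0.04, 0, 0, 0, -0.8, 0, 0, 0.08, 0, 0, 0, -0.8, 0, 0, 0.11, 0, 0, 0, -0.8, 0, 0, 0.125, 0, 0, 0, -0.8, 0, 0, 0.13, 0, 0, 0, -0.8, 0, 0, 0.13, 0, 0, 0], newtons=30)

```text
time_s: 13.17
position: [0.4802, 0.2454, 0.0896]
tool_rot: [[-0.991, -0.132, 0.001], [-0.132, 0.991, 0.0], [-0.001, -0.0, -1.0]]
ft_force: [1.0, 0.1, 0.4]
grip_width: 0.0766
gripper_force: 0.0
```

arm_command(commands=[1, 0, 0, 0, 0, 0, 0, 1, 0, 0, 0, 0, 0, 0, 1, 0, 0, 0, 0, 0, 0, 1, 0, 0, 0, 0, 0, 0, 1, 0, 0, 0, 0, 0, 0, 1, 0, 0, 0, 0, 0, 0, 1, 0, 0, 0, 0, 0, 0, 1, 0, 0, 0, 0, 0, 0, 1, 0, 0, 0, 0, 0, 0, 1, 0, 0, 0, 0, 0, 0, 1, 0, 0, 0, 0, 0, 0], newtons=30)

```text
time_s: 14.08
position: [0.4801, 0.2454, 0.0897]
tool_rot: [[-0.991, -0.133, 0.001], [-0.133, 0.991, 0.0], [-0.001, 0.0, -1.0]]
ft_force: [-1.0, 1.6, 5.6]
grip_width: 0.0131
gripper_force: 33.2
```

arm_command(commands=[1, 0, -0.015, 0, 0, 0, 0, 1, 0, -0.04, 0, 0, 0, 0, 1, 0, -0.07, 0, 0, 0, 0, 1, 0, -0.1, 0, 0, 0, 0, 1, 0, -0.13, 0, 0, 0, 0, 1, 0, -0.16, 0, 0, 0, 0, 1, 0, -0.19, 0, 0, 0, 0, 1, 0, -0.22, 0, 0, 0, 0, 1, 0, -0.25, 0, 0, 0, 0, 1, 0, -0.27, 0, 0, 0, 0, 1, 0, -0.28, 0, 0, 0, 0, 1, 0, -0.28, 0, 0, 0, 0])

```text
time_s: 15.08
position: [0.5001, 0.1051, 0.0897]
tool_rot: [[-0.991, -0.132, 0.004], [-0.132, 0.991, -0.001], [-0.004, -0.001, -1.0]]
ft_force: [6.5, -1.2, 1.4]
grip_width: 0.0131
gripper_force: 32.8
```

arm_command(commands=[1, 0, -0.015, 0, 0, 0, 0, 1, 0, -0.04, 0, 0, 0, 0, 1, 0, -0.07, 0, 0, 0, 0, 1, 0, -0.1, 0, 0, 0, 0, 1, 0, -0.13, 0, 0, 0, 0, 1, 0, -0.16, 0, 0, 0, 0, 1, 0, -0.19, 0, 0, 0, 0, 1, 0, -0.215, 0, 0, 0, 0, 1, 0, -0.23, 0, 0, 0, 0, 1, 0, -0.24, 0, 0, 0, 0, 1, 0, -0.24, 0, 0, 0, 0])

```text
time_s: 16.0
position: [0.5171, -0.0139, 0.0898]
tool_rot: [[-0.991, -0.131, 0.007], [-0.131, 0.991, -0.001], [-0.007, -0.002, -1.0]]
ft_force: [11.7, 0.5, -1.9]
grip_width: 0.013
gripper_force: 32.3
```

arm_command(commands=[1, -0.003, -0.005, 0, 0, 0, 0, 1, -0.005, -0.01, 0, 0, 0, 0, 1, -0.005, -0.014, 0, 0, 0, 0, 1, -0.005, -0.014, 0, 0, 0, 0])

```text
time_s: 16.33
position: [0.5181, -0.0196, 0.0897]
tool_rot: [[-0.991, -0.133, 0.001], [-0.133, 0.991, -0.001], [-0.001, -0.001, -1.0]]
ft_force: [0.9, -0.7, 5.3]
grip_width: 0.0133
gripper_force: 33.3
```

arm_command(commands=[1, 0, -0.004, 0, 0, 0, 0, 1, 0, -0.006, 0, 0, 0, 0, 1, 0, -0.006, 0, 0, 0, 0])

```text
time_s: 16.58
position: [0.5182, -0.0207, 0.0897]
tool_rot: [[-0.991, -0.132, 0.001], [-0.132, 0.991, 0.003], [-0.001, 0.003, -1.0]]
ft_force: [1.0, 10.0, 6.5]
grip_width: 0.0134
gripper_force: 33.5
```

arm_command(commands=[1, 0, -0.003, 0, 0, 0, 0, 1, 0, -0.006, 0, 0, 0, 0, 1, 0, -0.006, 0, 0, 0, 0])

```text
time_s: 16.83
position: [0.5182, -0.021, 0.0897]
tool_rot: [[-0.991, -0.132, 0.0], [-0.132, 0.991, 0.008], [-0.001, 0.008, -1.0]]
ft_force: [2.5, 26.7, 10.6]
grip_width: 0.0132
gripper_force: 34.3
```

Run:
```python
from h import *
d=grab("side"); hsv=cv2.cvtColor(d["image"],cv2.COLOR_RGB2HSV); o=((hsv[...,0]>5)&(hsv[...,0]<18)&(hsv[...,1]>160)&(hsv[...,2]>90)).astype(np.uint8)
k,l,st,ce=cv2.connectedComponentsWithStats(o)
for i in range(1,k):
    if st[i,4]>15: print(st[i],onz(d,*ce[i],.085))
# ledge far end: blue below bar
b=((hsv[...,0]>100)&(hsv[...,0]<118)&(hsv[...,1]>150)&(hsv[...,2]>130))
for u in range(230,285,6): v=np.where(b[150:215,u])[0]; print(u, v.min()+150 if len(v) else None, v.max()+150 if len(v) else None, onz(d,u,v.max()+150,.056).round(3) if len(v) else "")
```

```text
[237 171   7   8  42] [ 0.49822498 -0.03415971  0.085     ]
[254 172   6   8  44] [ 0.54047098 -0.02677241  0.085     ]
230 185 185 [ 0.474 -0.047  0.056]
236 186 186 [ 0.491 -0.047  0.056]
242 None None 
248 None None 
254 None None 
260 None None 
266 187 188 [ 0.568 -0.035  0.056]
272 188 189 [ 0.584 -0.035  0.056]
278 None None 
284 None None
```

This is a hard stop at (0.518, -0.021), where the far end stop was expected. I'll relieve the pressure, open, lift away and check everything.

arm_command(commands=[1, 0, 0.008, 0, 0, 0, 0, 1, 0, 0.008, 0, 0, 0, 0, -0.7, 0, 0.008, 0, 0, 0, 0, -0.7, 0, 0.008, 0, 0, 0, 0, -0.7, 0, 0.008, 0, 0, 0, 0, -0.7, 0, 0.008, 0, 0, 0, 0, -0.7, 0, 0.008, 0, 0, 0, 0, -0.7, 0, 0.008, 0, 0, 0, 0, -0.7, 0, 0.008, 0, 0, 0, 0, -0.7, 0, 0.008, 0, 0, 0, 0])

```text
time_s: 17.72
position: [0.518, -0.0211, 0.0892]
tool_rot: [[-0.991, -0.132, 0.0], [-0.132, 0.991, -0.0], [-0.0, -0.0, -1.0]]
ft_force: [0.6, -0.7, -0.3]
grip_width: 0.0726
gripper_force: 0.0
```

arm_command(commands=[-0.7, 0, 0, -0.02, 0, 0, 0, -0.7, 0, 0, -0.06, 0, 0, 0, -0.7, 0, 0, -0.12, 0, 0, 0, -0.7, 0, 0, -0.18, 0, 0, 0, -0.7, 0, 0, -0.24, 0, 0, 0, -0.7, 0, 0, -0.3, 0, 0, 0, -0.7, 0.08, 0, -0.34, 0, 0, 0, -0.7, 0.12, 0, -0.34, 0, 0, 0, -0.7, 0.12, 0, -0.34, 0, 0, 0, -0.7, 0.12, 0, -0.34, 0, 0, 0])

```text
time_s: 18.55
position: [0.458, -0.029, 0.2598]
tool_rot: [[-0.991, -0.132, 0.001], [-0.132, 0.991, -0.0], [-0.001, -0.001, -1.0]]
ft_force: [-0.6, 0.3, -0.1]
grip_width: 0.0725
gripper_force: 0.0
```

Run:
```python
from h import *
s=env.observe(); print(s["position"],s["ft_force"],s["time_s"])
S0=np.load("side0.npz");C0=np.load("scene0.npz")
d=grab("side"); e=grab("scene"); save(e,"scene9.npz")
def org(d):
    hsv=cv2.cvtColor(d["image"],cv2.COLOR_RGB2HSV); o=((hsv[...,0]>5)&(hsv[...,0]<18)&(hsv[...,1]>160)&(hsv[...,2]>90)).astype(np.uint8)
    k,l,st,ce=cv2.connectedComponentsWithStats(o)
    for i in range(1,k):
        if st[i,4]>60: print(st[i],onz(d,*ce[i],.085))
org(d);org(e)
def dark(im,b):
    m=(im[b[1]:b[3],b[0]:b[2]].max(2)<62).astype(np.uint8); k,l,st,ce=cv2.connectedComponentsWithStats(m)
    i=1+st[1:,4].argmax(); print("dark",st[i]+[b[0],b[1],0,0,0],ce[i]+b[:2])
for x in (S0,d): dark(x["image"],[150,255,215,330])
for x in (C0,e): dark(x["image"],[165,255,205,295])
p=e["image"]; pp=C0["image"]
def red(im):
    h=cv2.cvtColor(im,cv2.COLOR_RGB2HSV)[230:275,190:230]; m=((h[...,0]<5)|(h[...,0]>172))&(h[...,1]>150); print("red",np.argwhere(m).mean(0)+[230,190],m.sum())
red(pp);red(p)
# capacitor top (white) and expected roll top
for im in (pp,p):
    m=im[222:240,224:246].min(2)>150; print("cap",np.argwhere(m).mean(0)+[222,224],m.sum())
print("exp roll ",proj(e,[[.493,.192,.042]]),proj(e,[[.4945,.192,.023]]))
```

```text
[ 0.4579985  -0.02900651  0.25978903] [-0.57822878  0.27975469 -0.09916847] 18.55
[237 170  23  10 150] [ 0.51788794 -0.03146458  0.085     ]
[78 40 12 31 73] [ 1.69452147 -0.13044684  0.085     ]
[ 59  69  13  11 105] [1.54580627 0.00172903 0.085     ]
[242 198  20  16 156] [ 0.50946389 -0.01449778  0.085     ]
dark [174 287  27  19 292] [186.97260274 297.06849315]
dark [176 294  24  12 170] [187.15294118 299.65882353]
dark [170 255  35  38 339] [189.4719764  274.30088496]
dark [169 255  36  38 520] [187.68076923 274.93076923]
red [252.55445545 214.25742574] 101
red [251.08641975 214.07407407] 81
cap [229.48648649 234.44144144] 111
cap [229.5        234.38181818] 110
exp roll  [[182.25990802 271.18161723]] [[183.15448853 276.61352176]]
```

```bash
python3 -c "
from rig import env
print(env.close_job())"
```

```text
the job is handed in; nothing more can be done
None
```

I packed the top black roll flat on the tape roll in the box, slid the check bar to its far stop without it catching on anything, and handed the job in at about 19 s; the result was not reported, and my final camera checks showed the two-roll stack, reel and capacitor still in place.

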